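# Offer up a mantel clock's door so its hinges are ready for the pins

## Task

The mantel clock's glass door has to go back on its hinges. Turn the carousel's index knob to the red mark so that the clock squares up to you with a click, then lift the door out of its stand and offer it up open, square to the clock's front, with both of its hinge knuckles between the clock's knuckles and the pin holes in line. Finish while holding it there, still and gripped, hanging from the gripper and not leaning on the clock, so that the pins can be dropped in; do not knock the door hard against the clock, and leave the other things on the shelf where they are.

Things in the scene. Friction and masses are not known exactly. Their poses are not given: they have to be found in the camera images.
- index_knob (a joint): Angle of the black pointer knob on the carousel's base, rad, growing anticlockwise from above, stops at -0.12 and 1.52. The carousel with the clock turns by the same angle, same way. A spring detent has notches at 0, 0.70 (dark dots) and 1.40 (red mark on the dial); it starts in one of the first two. A lobe takes up to 0.5 N m; within 0.25 rad of a notch the released knob clicks in.
- index_knob_grip (a point): Point on the knob's vertical axis, 75 mm above the table, at the height to grip. The frame turns with the knob: z up; the knob's grip bar (50 mm long, 12 mm thick) runs along x, its white-lined pointer end to -x. The bar's top is 9 mm above this point; its round foot, 54 mm across, lies 20 mm below.
- carousel_base: Black cast-iron base, fixed. Origin on the table at the carousel's vertical axis, z up. With the knob at the red mark the clock's axes are parallel to these: its front faces -x. Knob axis at x -100, y -180 mm. The turntable is a wooden disc, 230 mm across, its top 59 mm above the table.
- clock: Mahogany and gilt mantel clock, fixed on the carousel; 114 deep (x), 156 wide (y), 235 mm high. Origin at the centre of its underside, 59 mm above the table, on the carousel's axis; z up, dial faces -x. Case front at x -47.5, cornice to -50, plinth to -57. On the front stile at +y two brass leaves carry two knuckles each (tubes 12 mm outside, 7 bore, 12 long, upright) with an 18 mm gap between.
- jamb_upper (a point): Middle of the gap between the two knuckles of the clock's upper hinge, on the pin axis; at x -56.5, y 60, z 155 mm in the clock's frame and with the same axes as the clock (x points into the clock). The hinge leaf behind it is 7 mm away, at +x.
- jamb_lower (a point): The same for the clock's lower hinge: x -56.5, y 60, z 65 mm in the clock's frame, same axes.
- door: Glazed mahogany door, loose, about 0.28 kg: 110 wide (x), 14 thick (y), 160 mm high (z). Origin at the centre of its underside; z up. Solid top rail 24 mm high, to be pinched across y; mass centre near x 0. Hinge edge at x +55 with two brass leaves, one knuckle each (12 mm outside, 7 bore, 13 high, axis along z at x +64). Brass pull knob stands out to y +18 at x -46, z 80 mm.
- leaf_upper (a point): Centre of the door's upper knuckle, on its pin axis: x 64, y 0, z 125 mm in the door's frame, same axes.
- leaf_lower (a point): Centre of the door's lower knuckle: x 64, y 0, z 35 mm in the door's frame, same axes.
- door_stand: Wooden stand, fixed; the door stands upright in it on its lower edge, hinge edge to the stand's +x. Foot 100 x 66 x 12 mm, two cheeks 80 mm long (x), tops 57 mm above the table, with a felt-lined slot 17 mm wide between them. Origin at the centre of its underside; the door's underside is 12 mm above it.
- chime_bowl: Blue ceramic bell-shaped chime bowl, 116 mm across, 58 mm high; bystander. Origin under its centre.
- pendulum_bob: Brass pendulum bob, disc of 92 mm with a steel rod reaching 171 mm along x, lying flat, 18 mm high; bystander. Origin under the disc's centre.
- crank_key: Brass crank key with bone handle, about 90 x 65 mm, 15 mm high, lying flat; bystander.
- pin_dish: Brass dish 60 x 100 mm, 18 mm high, with the two steel hinge pins in it; bystander.
- screwdriver: Screwdriver 170 mm long, lying along its x; bystander.
- carriage_clock: Small brass and green carriage clock, 62 x 78 mm, 125 mm high; bystander.
- clock_weight: Brass cylinder weight, 52 mm diameter, 123 mm high; bystander.
There are look-alikes about, which are no part of the job. There is more than one size of the door; the one meant has the size given above.

How it is judged:
On the way, in this order (a step that is already met when the one before it is completed fails the run):
1. the index knob sits in the detent at the red mark (value of joint index_knob between 1.28 and 1.48 rad), for 0.3 s.
2. the door is lifted clear of its stand (z of door in the frame of door_stand above 0.06 m and contact force between door and the fingers above 2 N), for 0.2 s.
3. both pairs of hinge knuckles are in line, the door held still (horizontal distance between leaf_upper and jamb_upper below 0.003 m and z of leaf_upper in the frame of jamb_upper between -0.003 and 0.003 m and horizontal distance between leaf_lower and jamb_lower below 0.003 m and z of leaf_lower in the frame of jamb_lower between -0.003 and 0.003 m and angle between the x axis of door and the x axis of clock, either way round below 0.3 rad and contact force between door and the fingers above 3 N and contact force between door and clock below 3 N and contact force between door and door_stand below 0.1 N and linear speed of door below 0.02 m/s), for 0.5 s.
At the end, for the whole second after the job is handed in: Knob within 0.1 rad of the red-mark detent; door gripped, still, out of its stand, pressing on the clock under 3 N; at both hinges the door's knuckle is within 3 mm sideways of the clock's pin axis and 3 mm in height of the gap's middle; door within 0.3 rad of square to the clock's front (all of step 1 and all of step 3); the arm keeps its last pose, push and grip.
It fails at once if the door is knocked hard against the clock (over 25 N) (contact force between door and clock above 25 N).
It fails at once if another thing on the shelf is moved more than 30 mm (distance of any of chime_bowl, pendulum_bob, crank_key, pin_dish, screwdriver, carriage_clock, clock_weight from where it was at the start of the episode above 0.03 m).
It also fails if it takes over 53 s, if anything falls off the work surface, if the arm or the gripper's body presses on something with over 40 N, if the wrist force passes 120 N, or if a joint passes its speed limit or range.

## Robot

A 6-joint arm with a two-finger parallel gripper is mounted at the origin on the work surface. World frame = base frame: x ahead of the robot, y to its left, z up, the work surface at z = 0. Lengths are in m, angles in rad, forces in N, time in s.
With the tool pointing down it reaches from about 0.375 to 0.9 m from the base axis. Payload 3.1 kg.
Tool frame: the origin (TCP) lies between the finger pads; the fingertips stand 22 mm ahead of it and the grasp point (between the pads) lies 3 mm ahead of it; z points along the fingers, y is the line along which they close (so a half turn about z gives the same grasp; the last joint's range is limited). The gripper opens to 87 mm and grips with 3 to 60 N. Pads are 19 mm wide; open, the fingers measure 117 mm over their backs; the gripper's body (75 mm by 190 mm) begins 51 mm behind the grasp point.
Start: joints at [1.008, 0.527, 1.433, -0, 1.181, -0.178], TCP at [0.235, 0.579, 0.245] pointing down, gripper open.
Joint ranges: [-3.08, 3.08], [-0.75, 2.2], [0.22, 2.44], [-1.43, 4.57], [0, 2.65], [-2.85, 2.85]. Speed limits (rad/s): [2.79, 2.79, 3.14, 3.14, 3.14, 3.14].

## Interface

Orientations are given as a unit quaternion [x, y, z, w].
In Python, from rig import robot gives the robot as it stands.
- The arm moves only by the tool move_arm, never from a script. Its argument "series" is text: rows parted by semicolons, each of 6 numbers parted by spaces: the shift along the tool's x, y, z in mm, then the turn, a rotation vector about the tool's x, y, z in degrees. In form: dx dy dz ax ay az; .... A call has 1 to 8 rows; each row is the pose to reach, as a shift and turn from the pose commanded when the call began, along the tool's axes at that moment; what a row does not reach only later rows make up. A row lasts 1/12 s, in which the tool goes at most 41.7 mm and 7.16 degrees, less where a joint would pass 70% of its speed; a pose out of reach is approached as far as the arm can. A call with a gripper value outside its range is refused whole. "jaw" is the opening, from 0 (shut) to 1 (fully open), set as the call begins (left out, the last holds). The fingers move at their own pace and stop on an object; "newtons" is the grip in N (left out, the last holds). Time passes only in rows, so rows that repeat a pose let the fingers close. It gives the time, the measured TCP pose, the force, the opening and the grip force at its end, in the units of the state.
- robot.get_obs(): the state, without advancing time (a new reading comes with each control period).
- robot.camera(name): name is "scene" or "side" or "wrist"; returns a dict with "img" (400x640x3 uint8, red, green, blue), "mtx" (3x3 intrinsics, pixels), "world_to_cam" (4x4, takes a point from world to camera coordinates). Camera axes: x right, y down, z forward; pixel columns grow to the right and rows downward; lengths in m; the calibration is good to about 2 mm. The wrist camera is an equidistant fisheye: a pixel r from the principal point sees the ray r / f radians off the axis. A picture is of the moment at which its call begins. There is no depth.
- robot.hand_in(): hands the job in; it is judged then, once.
Trained networks look in a picture, given as the dict that the camera call returned (one of the last four; its "shot" number tells which), for a name from the list of things; names that differ only in an ending like _2 or _b are one class to them, and where a whole thing is asked for, a point or a joint stands for the part that bears it (a point fixed in the world has none). Each returns a list of dicts, best first, with "p" (0 to 1); they miss things now and then, are a little off and sometimes report something else, mostly with a low value. They report only what shows in the picture. A call takes as long as a camera call. They do not tell look-alikes from the thing itself.
- robot.search_frame(picture, thing): "xyz" ([x, y, z] in m, in world coordinates, good to about 4 mm: the middle of the surface that is visible of it).
- robot.tip_of(picture, thing): "xyz" ([x, y, z] in m, in world coordinates, good to about 4 mm: a listed point, or the origin of a listed thing).
The state is a dict: "time": time; "q": joint angles; "joint_velocities": joint speeds; "joint_torque": joint torques, N m; "position": TCP position; "tool_rot": TCP orientation; "ft_force": force on the tool from outside, world axes, zero at the start; "moment": the same for the moment, N m; "grip_width": finger opening in m; "grip_force": force on a finger pad.
Only numpy, scipy, OpenCV 4.12 (cv2) and the standard library are available. Lean on these libraries where they do the work, as an engineer would, in place of code of your own. Each camera call takes 0.05 s, during which the arm holds its last target. There are 200 camera calls.

## Working session

There is one attempt and no reset: what is moved stays moved. The work goes in short steps, Python scripts to look and compute and a tool call to move; the robot and the scene stay as the last step left them, time stands still between calls to the robot, and variables do not carry over. Pictures are saved under pics/ and viewed, at most 10 in all, crops included, and the job is handed in when it is done.

Besides the shell and the picture viewer there is one more tool, called in YAML: its name, and indented under it one key for each argument. move_arm: Moves the arm, as the interface text tells. Its arguments: {"type":"object","properties":{"series":{"type":"string"},"jaw":{"type":"number"},"newtons":{"type":"number"}},"required":["series"]}

```bash
mkdir -p pics; ls; cat > h.py <<'E'
import numpy as np, cv2
from scipy.spatial.transform import Rotation as R
from rig import robot
np.set_printoptions(precision=4,suppress=True)
def project(c,P):
    P=np.atleast_2d(P); T=np.array(c["world_to_cam"]); Q=P@T[:3,:3].T+T[:3,3]; K=np.array(c["mtx"])
    return np.c_[K[0,0]*Q[:,0]/Q[:,2]+K[0,2],K[1,1]*Q[:,1]/Q[:,2]+K[1,2]]
def ray(c,uv,fish=False):
    K=np.array(c["mtx"]);T=np.array(c["world_to_cam"])
    x=(uv[0]-K[0,2])/K[0,0];y=(uv[1]-K[1,2])/K[1,1]
    if fish:
        r=np.hypot(x,y);s=np.sin(r)/r if r>1e-9 else 1;d=np.array([x*s,y*s,np.cos(r)])
    else: d=np.array([x,y,1.])
    Rm=T[:3,:3];return -Rm.T@T[:3,3],Rm.T@d/np.linalg.norm(d)
def atz(c,uv,z,fish=False):
    o,d=ray(c,uv,fish);return o+d*(z-o[2])/d[2]
def tool():
    o=robot.get_obs();return np.array(o["position"]),R.from_quat(o["tool_rot"])
E
python3 - <<'E'
from h import *
o=robot.get_obs();print(o["time"],o["position"],o["tool_rot"])
for n in ["scene","side"]:
    c=robot.camera(n);cv2.imwrite(f"pics/{n}0.png",cv2.cvtColor(c["img"],cv2.COLOR_RGB2BGR))
    T=np.array(c["world_to_cam"]);print(n,-T[:3,:3].T@T[:3,3],c["mtx"][0][0])
    for t in ["index_knob_grip","carousel_base","clock","jamb_upper","jamb_lower","door","leaf_upper","leaf_lower","door_stand"]:
        print(t,[(round(d["p"],2),np.round(d["xyz"],3).tolist(),project(c,d["xyz"])[0].astype(int).tolist()) for d in robot.tip_of(c,t)[:3]])
E
```

```text
pics
0.0 [0.2342 0.5787 0.2436] [ 0.1912  0.9815 -0.001  -0.0004]
scene [ 0.9353 -0.6265  1.2096] 420.0004058093752
index_knob_grip [(0.5, [0.525, -0.216, 0.072], [271, 276])]
carousel_base [(0.87, [0.634, -0.038, 0.001], [333, 262]), (0.36, [0.635, -0.045, 0.055], [333, 255])]
clock [(0.69, [0.639, -0.042, 0.058], [334, 255])]
jamb_upper []
jamb_lower []
door [(0.9, [0.583, 0.346, -0.002], [375, 180]), (0.8, [0.49, 0.22, 0.013], [337, 188]), (0.66, [0.273, 0.26, -0.003], [294, 160])]
leaf_upper [(0.82, [0.601, 0.394, 0.095], [389, 156]), (0.75, [0.206, 0.322, 0.177], [288, 109]), (0.58, [0.549, 0.2, 0.135], [350, 177])]
leaf_lower [(0.71, [0.602, 0.392, 0.027], [386, 169]), (0.68, [0.21, 0.324, 0.054], [290, 133]), (0.66, [0.555, 0.209, 0.049], [351, 192])]
door_stand [(0.79, [0.49, 0.225, 0.002], [337, 190])]
side [-0.1281 -0.183   0.9418] 385.32642319347303
index_knob_grip [(0.5, [0.525, -0.213, 0.074], [407, 224]), (0.18, [0.417, -0.431, 0.001], [478, 295])]
carousel_base [(0.68, [0.637, -0.043, -0.002], [356, 196])]
clock [(0.61, [0.638, -0.043, 0.059], [357, 183])]
jamb_upper [(0.84, [0.636, 0.044, 0.216], [331, 139]), (0.47, [0.526, -0.212, 0.074], [407, 224])]
jamb_lower [(0.83, [0.634, 0.038, 0.123], [332, 163]), (0.52, [0.553, 0.205, 0.139], [269, 165]), (0.45, [0.55, 0.201, 0.047], [272, 186])]
door [(0.69, [0.584, 0.343, 0.0], [238, 178]), (0.63, [0.489, 0.225, 0.01], [258, 207]), (0.61, [0.272, 0.255, -0.003], [216, 266])]
leaf_upper [(0.91, [0.209, 0.324, 0.182], [159, 241]), (0.82, [0.603, 0.389, 0.092], [223, 150]), (0.57, [0.552, 0.204, 0.139], [269, 165])]
leaf_lower [(0.85, [0.21, 0.325, 0.05], [176, 268]), (0.76, [0.596, 0.387, 0.03], [226, 166]), (0.59, [0.552, 0.202, 0.048], [272, 186])]
door_stand [(0.73, [0.487, 0.223, 0.002], [259, 209]), (0.35, [0.555, 0.524, 0.002], [185, 170])]
```

View pics/scene0.png

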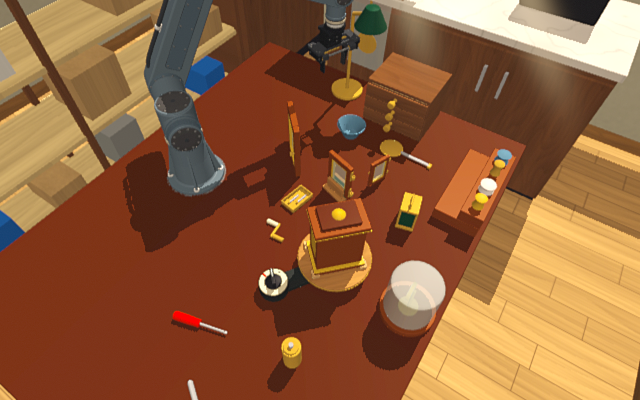

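View pics/side0.png

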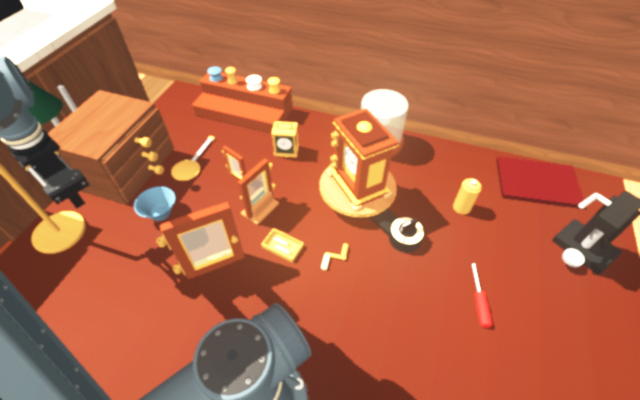

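The door to take is the one in the stand at (0.49, 0.22): leaf height 0.137 and arm 64 mm both fit. The clock is turned about 40° from the red mark. In the scene picture the knob is at (272,282) and the door at (340,175). In the side picture the knob is at (407,230) and the door at (258,190). I'll move above the knob, raising the arm on the way.

```bash
cat >> h.py <<'E'
def plan(goal,yaw=None,tilt0=True):
    """shift in tool axes (mm) and rotvec (deg) to TCP goal, tool down, tool y axis at world yaw (deg)"""
    p,r=tool(); d=r.inv().apply(np.array(goal)-p)*1e3
    out=[d.round(1)]
    if yaw is not None:
        best=None
        for k in (0,180):
            a=np.radians(yaw+k);y=np.array([np.cos(a),np.sin(a),0]);z=np.array([0,0,-1.]);x=np.cross(y,z)
            v=(r.inv()*R.from_matrix(np.c_[x,y,z])).as_rotvec(degrees=True)
            if best is None or np.linalg.norm(v)<np.linalg.norm(best):best=v
        out.append(best.round(2))
    return out
E
python3 - <<'E'
from h import *
print(plan([0.50,-0.16,0.37]))
print(plan([0.525,-0.214,0.26]))
a=cv2.imread("pics/scene0.png")[255:305,240:310];b=cv2.imread("pics/side0.png")[205:255,370:440]
cv2.imwrite("pics/k.png",cv2.resize(np.vstack([a,b]),None,fx=6,fy=6,interpolation=cv2.INTER_CUBIC))
E
```

```text
[array([-523.5, -585.6, -125.4])]
[array([-567. , -626.2,  -15.4])]
```

View pics/k.png

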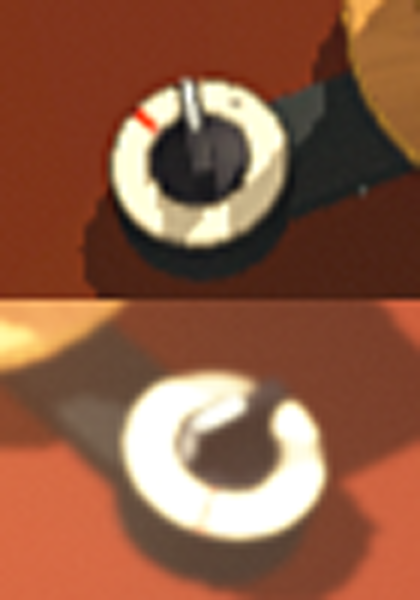

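The pointer is on the middle dot, at 0.70, with the red mark about 40° further anticlockwise. Moving now.

move_arm:
  series: "-26 -28 -20 0 0 0;-52 -56 -40 0 0 0;-78 -85 -60 0 0 0;-104 -115 -80 0 0 0;-130 -146 -95 0 0 0;-156 -175 -105 0 0 0;-182 -204 -115 0 0 0;-208 -233 -125 0 0 0"
  jaw: 1

```text
time: 1.67
position: [0.3384, 0.2879, 0.3693]
tool_rot: [0.191, 0.982, 0.0, 0.0]
ft_force: [1.4, -0.1, -0.1]
grip_width: 0.0867
grip_force: 0.0
```

move_arm:
  series: "-26 -29 0 0 0 0;-52 -58 0 0 0 0;-78 -87 0 0 0 0;-104 -116 0 0 0 0;-130 -146 0 0 0 0;-156 -175 0 0 0 0;-182 -204 0 0 0 0;-208 -233 0 0 0 0"

```text
time: 2.33
position: [0.4438, -0.0063, 0.3687]
tool_rot: [0.191, 0.982, 0.0, 0.0]
ft_force: [1.0, 0.2, 0.8]
grip_width: 0.0869
grip_force: 0.0
```

move_arm:
  series: "-26 -28 0 0 0 0;-52 -56 0 0 0 0;-78 -84 10 0 0 0;-104 -112 35 0 0 0;-130 -140 65 0 0 0;-150 -160 90 0 0 0;-150 -160 110 0 0 0;-150 -160 110 0 0 0"

```text
time: 3.0
position: [0.5205, -0.2098, 0.2532]
tool_rot: [0.193, 0.981, 0.002, -0.005]
ft_force: [-1.2, -0.2, -0.1]
grip_width: 0.087
grip_force: 0.0
```

```bash
python3 - <<'E'
from h import *
print(robot.get_obs()["time"],*tool()[0:1],tool()[1].as_quat())
c=robot.camera("wrist");cv2.imwrite("pics/w1.png",cv2.cvtColor(c["img"],cv2.COLOR_RGB2BGR))
T=np.array(c["world_to_cam"]);print(-T[:3,:3].T@T[:3,3],T[2,:3],c["mtx"])
for t in ["index_knob_grip","carousel_base","clock","jamb_upper","jamb_lower"]:
    print(t,[(round(d["p"],2),np.round(d["xyz"],4).tolist()) for d in robot.tip_of(c,t)[:3]])
E
```

```text
3.0 [ 0.5205 -0.2098  0.2532] [ 0.1927  0.9812  0.0017 -0.0045]
[ 0.4482 -0.1812  0.3939] [ 0.2597 -0.104  -0.9601] [[309.7069   0.     318.9501]
 [  0.     309.7069 198.6768]
 [  0.       0.       1.    ]]
index_knob_grip [(0.56, [0.5271, -0.2152, 0.0743]), (0.2, [0.6353, -0.0399, 0.0626])]
carousel_base [(0.63, [0.6341, -0.04, -0.001])]
clock [(0.69, [0.6365, -0.0429, 0.0593])]
jamb_upper [(0.68, [0.6398, 0.041, 0.2159]), (0.57, [0.3891, 0.1066, 0.0017])]
jamb_lower [(0.73, [0.6351, 0.0399, 0.1272])]
```

View pics/w1.png

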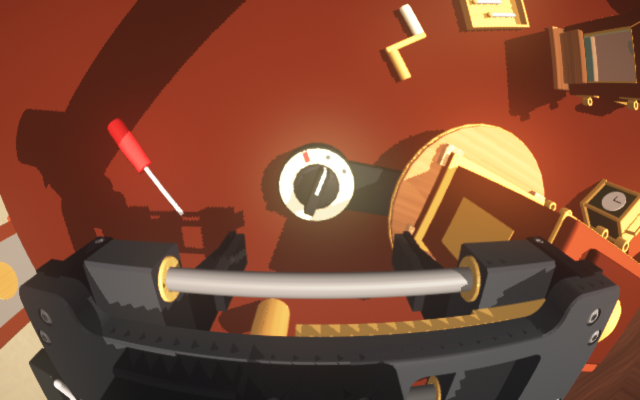

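The wrist picture shows the knob at (317,185), its white pointer toward (326,166) and the red mark at (306,157). I'll rectify the knob top to read the bar angle.

```bash
cat >> h.py <<'E'
def topdown(c,cx,cy,z,half=0.05,n=500):
    # rectified view at height z: right=+x world, up=+y world (wrist fisheye)
    g=np.linspace(-half,half,n);X,Y=np.meshgrid(cx+g,cy-g)
    T=np.array(c["world_to_cam"]);K=np.array(c["mtx"])
    Q=np.stack([X,Y,np.full_like(X,z)],-1)@T[:3,:3].T+T[:3,3]
    rho=np.hypot(Q[...,0],Q[...,1]);th=np.arctan2(rho,Q[...,2])/rho
    return cv2.remap(c["img"],(K[0,0]*Q[...,0]*th+K[0,2]).astype(np.float32),(K[1,1]*Q[...,1]*th+K[1,2]).astype(np.float32),cv2.INTER_CUBIC)
E
python3 - <<'E'
from h import *
c=robot.camera("wrist");im=topdown(c,0.526,-0.215,0.084)
cv2.imwrite("pics/td.png",cv2.cvtColor(im,cv2.COLOR_RGB2BGR))
E
```

```text
(no output)
```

View pics/td.png

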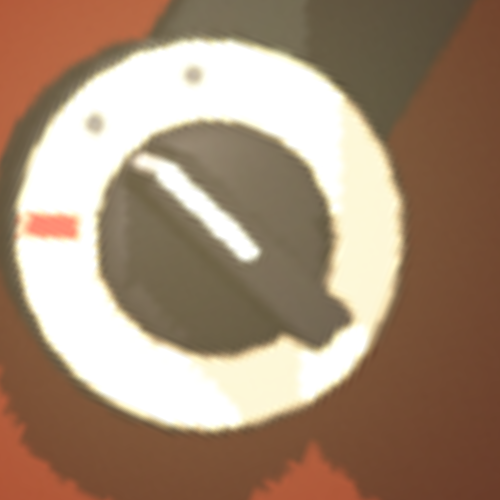

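```bash
python3 - <<'E'
from h import *
print(robot.get_obs()["q"], plan([0.5255,-0.2145,0.150],48.5), plan([0.5255,-0.2145,0.081],48.5))
E
```

```text
[-0.5774  0.4241  1.5741  0.0001  1.1398 -1.7648] [array([ -4. ,  -4.8, 110.4]), array([-0.  ,  0.2 , 19.53])] [array([ -3.8,  -4.7, 179.4]), array([-0.  ,  0.2 , 19.53])]
```

move_arm:
  series: "-1 -1 30 0 0 5;-3 -3 60 0 0 11;-4 -4.7 90 0 0 17;-4 -4.7 115 0 0 19.5;-4 -4.7 140 0 0 19.5;-4 -4.7 160 0 0 19.5;-4 -4.7 180 0 0 19.5;-4 -4.7 180 0 0 19.5"

```text
time: 4.02
position: [0.5232, -0.2133, 0.0762]
tool_rot: [0.354, 0.935, 0.001, -0.002]
ft_force: [-0.6, 0.6, 0.6]
grip_width: 0.0867
grip_force: 0.0
```

move_arm:
  series: "0 0 0 0 0 0;0 0 0 0 0 0;0 0 0 0 0 0;0 0 0 0 0 0;0 0 0 0 0 0;0 0 0 0 0 0;0 0 0 0 0 0;0 0 0 0 0 0"
  jaw: 0
  newtons: 60

```text
time: 4.68
position: [0.5246, -0.2149, 0.0786]
tool_rot: [0.355, 0.935, -0.0, 0.0]
ft_force: [-0.5, -0.7, 1.1]
grip_width: 0.0416
grip_force: 0.0
```

move_arm:
  series: "0 0 -2 0 0 0;0 0 -2 0 0 0;0 0 -2 0 0 0;0 0 -2 0 0 0;0 0 -2 0 0 0;0 0 -2 0 0 0;0 0 -2 0 0 0;0 0 -2 0 0 0"

```text
time: 5.35
position: [0.525, -0.2143, 0.0803]
tool_rot: [0.355, 0.935, 0.0, 0.0]
ft_force: [2.8, 4.2, -0.1]
grip_width: 0.0113
grip_force: 59.7
```

move_arm:
  series: "0 0 0 0 0 -4;0 0 0 0 0 -9;0 0 0 0 0 -14;0 0 0 0 0 -19;0 0 0 0 0 -24;0 0 0 0 0 -29;0 0 0 0 0 -34;0 0 0 0 0 -38"

```text
time: 6.02
position: [0.5246, -0.2152, 0.0803]
tool_rot: [0.029, 1.0, -0.0, 0.0]
ft_force: [1.7, 0.4, 0.0]
grip_width: 0.0113
grip_force: 59.7
```

move_arm:
  series: "0 0 0 0 0 -2;0 0 0 0 0 -2;0 0 0 0 0 -2;0 0 0 0 0 -2"

```text
time: 6.35
position: [0.5246, -0.2152, 0.0803]
tool_rot: [0.014, 1.0, -0.0, 0.0]
ft_force: [0.5, 0.5, 0.5]
grip_width: 0.0118
grip_force: 59.7
```

move_arm:
  series: "0 0 0 0 0 0;0 0 0 0 0 0;0 0 0 0 0 0;0 0 0 0 0 0;0 0 -20 0 0 0;0 0 -60 0 0 0;0 0 -100 0 0 0;0 0 -140 0 0 0"
  jaw: 1

```text
time: 7.02
position: [0.5238, -0.2145, 0.2214]
tool_rot: [0.014, 1.0, 0.0, -0.001]
ft_force: [1.4, -0.6, 0.1]
grip_width: 0.0568
grip_force: 0.0
```

```bash
python3 - <<'E'
from h import *
print(robot.get_obs()["time"],tool()[0],tool()[1].as_quat())
for n in ["wrist","scene","side"]:
    c=robot.camera(n)
    if n=="wrist": cv2.imwrite("pics/td2.png",cv2.cvtColor(topdown(c,0.526,-0.215,0.084),cv2.COLOR_RGB2BGR))
    print(n)
    for t in ["index_knob_grip","carousel_base","clock","jamb_upper","jamb_lower","leaf_upper","leaf_lower","door","door_stand"]:
        print(t,[(round(d["p"],2),np.round(d["xyz"],4).tolist()) for d in robot.tip_of(c,t)[:3]])
E
```

```text
7.0167 [ 0.5238 -0.2145  0.2214] [ 0.0135  0.9999  0.0005 -0.001 ]
wrist
index_knob_grip [(0.68, [0.526, -0.2123, 0.0769])]
carousel_base [(0.9, [0.6327, -0.0399, 0.0009])]
clock []
jamb_upper [(0.4, [0.4892, 0.2235, -0.0023])]
jamb_lower []
leaf_upper [(0.9, [0.2111, 0.326, 0.1795])]
leaf_lower [(0.61, [0.2101, 0.3258, 0.0466]), (0.47, [0.5996, 0.3912, 0.0234])]
door [(0.66, [0.5832, 0.3444, -0.0003]), (0.58, [0.2679, 0.2609, -0.0009])]
door_stand [(0.78, [0.4876, 0.2204, 0.0017])]
scene
index_knob_grip [(0.69, [0.5241, -0.2176, 0.0706])]
carousel_base [(0.59, [0.5553, 0.2078, 0.0498]), (0.56, [0.6344, -0.0393, 0.0015])]
clock [(0.87, [0.6404, -0.042, 0.0552])]
jamb_upper []
jamb_lower [(0.63, [0.637, -0.0406, 0.0023])]
leaf_upper [(0.94, [0.207, 0.3223, 0.1796]), (0.8, [0.6002, 0.3904, 0.0956]), (0.7, [0.5478, 0.2006, 0.1367])]
leaf_lower [(0.74, [0.6025, 0.3907, 0.0261]), (0.67, [0.5537, 0.208, 0.0483]), (0.63, [0.2082, 0.3294, 0.053])]
door [(0.67, [0.5828, 0.3443, -0.0001]), (0.65, [0.4939, 0.2196, 0.0103]), (0.64, [0.2772, 0.258, -0.0013])]
door_stand [(0.55, [0.4912, 0.2289, 0.0018])]
side
index_knob_grip [(0.7, [0.5262, -0.2142, 0.073])]
carousel_base [(0.96, [0.634, -0.0412, -0.0045])]
clock [(0.66, [0.6331, -0.0433, -0.0027]), (0.64, [0.6386, -0.0448, 0.0607])]
jamb_upper [(0.79, [0.5793, 0.0256, 0.2138])]
jamb_lower [(0.72, [0.5821, 0.0187, 0.1261])]
leaf_upper [(0.94, [0.5535, 0.2018, 0.1401])]
leaf_lower [(0.87, [0.5501, 0.2012, 0.0488])]
door [(0.81, [0.2734, 0.2556, -0.0014]), (0.64, [0.4931, 0.2222, 0.0104])]
door_stand [(0.6, [0.49, 0.2251, 0.0042])]
```

View pics/td2.png

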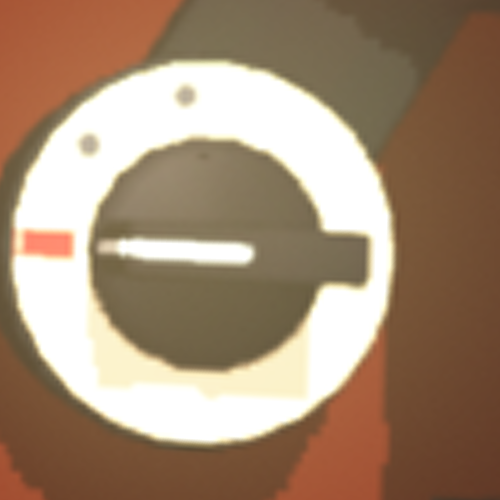

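The knob is in the red-mark notch and the pointer is level with the mark. Next is the door, at about (0.490, 0.223) with yaw −18°.

```bash
python3 - <<'E'
from h import *
print(plan([0.45,0.0,0.33],72),plan([0.49,0.223,0.30],72))
E
```

```text
[array([  80.3,  212.7, -109.6]), array([-0.  ,  0.  , 16.46])] [array([ 46.4, 436.7, -79.6]), array([-0.  ,  0.  , 16.46])]
```

move_arm:
  series: "10 20 -25 0 0 2;20 45 -50 0 0 4;35 75 -75 0 0 6;50 110 -95 0 0 8;60 145 -100 0 0 10;70 180 -105 0 0 12;75 215 -105 0 0 14;75 250 -105 0 0 16.5"

```text
time: 9.18
position: [0.4549, 0.0387, 0.3261]
tool_rot: [0.158, 0.987, -0.0, 0.0]
ft_force: [0.6, -0.3, -0.2]
grip_width: 0.087
grip_force: 0.0
```

move_arm:
  series: "8 35 0 0 0 0;8 65 0 0 0 0;5 95 0 0 0 0;0 125 0 0 0 0;0 150 5 0 0 0;0 170 15 0 0 0;0 170 20 0 0 0;0 170 20 0 0 0"

```text
time: 9.85
position: [0.508, 0.1992, 0.3038]
tool_rot: [0.156, 0.988, -0.001, -0.002]
ft_force: [-0.6, -0.6, 0.1]
grip_width: 0.0871
grip_force: 0.0
```

```bash
python3 - <<'E'
from h import *
print(robot.get_obs()["time"],tool()[0],tool()[1].as_quat())
c=robot.camera("wrist");im=topdown(c,0.50,0.215,0.172,half=0.1)
cv2.imwrite("pics/td3.png",cv2.cvtColor(im,cv2.COLOR_RGB2BGR))
for t in ["leaf_upper","leaf_lower","door","door_stand","jamb_upper","jamb_lower"]:
    print(t,[(round(d["p"],2),np.round(d["xyz"],4).tolist()) for d in robot.tip_of(c,t)[:3]])
print(plan([0.49,0.223,0.163],72))
E
```

```text
9.85 [0.508  0.1992 0.3038] [ 0.1558  0.9878 -0.0008 -0.0016]
leaf_upper [(0.85, [0.6024, 0.3913, 0.0928]), (0.68, [0.5527, 0.2038, 0.1383])]
leaf_lower [(0.85, [0.5967, 0.3944, 0.0209]), (0.72, [0.5511, 0.209, 0.0449]), (0.47, [0.7509, 0.2442, 0.0004])]
door [(0.98, [0.4892, 0.2261, 0.0143]), (0.89, [0.5811, 0.3458, 0.0012]), (0.58, [0.2699, 0.2595, -0.0022])]
door_stand [(0.6, [0.4885, 0.2225, -0.0031])]
jamb_upper []
jamb_lower []
[array([ 26.1,  17.8, 143. ]), array([ 0.02,  0.05, -0.12])]
```

View pics/td3.png

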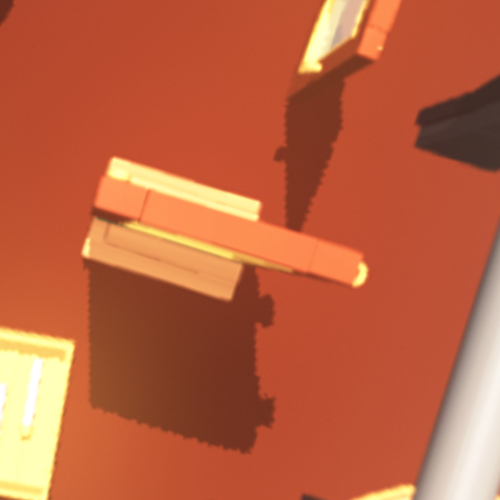

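The rectified picture shows the door top running from (98,193) to (360,268) at 0.4 mm per pixel. That gives length 109 mm, centre (0.491, 0.223) and yaw about −16.5°. Next I descend and grip.

move_arm:
  series: "8 6 15 0 0 -1.3;16 12 35 0 0 -1.3;25 18 55 0 0 -1.3;25 18 80 0 0 -1.3;25 18 105 0 0 -1.3;25 18 125 0 0 -1.3;25 18 140 0 0 -1.3;25 18 143 0 0 -1.3"

```text
time: 10.87
position: [0.4893, 0.2227, 0.1602]
tool_rot: [0.146, 0.989, -0.001, -0.002]
ft_force: [-0.1, -0.2, 0.0]
grip_width: 0.0873
grip_force: 0.0
```

move_arm:
  series: "0 0 0 0 0 0;0 0 0 0 0 0;0 0 0 0 0 0;0 0 0 0 0 0;0 0 0 0 0 0;0 0 0 0 0 0;0 0 0 0 0 0;0 0 0 0 0 0"
  jaw: 0
  newtons: 35

```text
time: 11.53
position: [0.4909, 0.2236, 0.1626]
tool_rot: [0.146, 0.989, 0.0, 0.0]
ft_force: [-0.1, 0.9, -0.1]
grip_width: 0.0418
grip_force: 0.0
```

move_arm:
  series: "0 0 0 0 0 0;0 0 0 0 0 0;0 0 0 0 0 0;0 0 0 0 0 0;0 0 0 0 0 0;0 0 0 0 0 0;0 0 0 0 0 0;0 0 0 0 0 0"

```text
time: 12.2
position: [0.4908, 0.2236, 0.1623]
tool_rot: [0.146, 0.989, 0.0, -0.0]
ft_force: [-0.0, -0.1, -0.3]
grip_width: 0.014
grip_force: 35.0
```

move_arm:
  series: "0 0 -5 0 0 0;0 0 -15 0 0 0;0 0 -28 0 0 0;0 0 -42 0 0 0;0 0 -56 0 0 0;0 0 -68 0 0 0;0 0 -77 0 0 0;0 0 -77 0 0 0"

```text
time: 12.87
position: [0.4919, 0.2239, 0.2418]
tool_rot: [0.146, 0.989, 0.001, 0.002]
ft_force: [0.6, 0.0, -2.8]
grip_width: 0.0137
grip_force: 35.0
```

```bash
python3 - <<'E'
from h import *
p,r=tool();print(robot.get_obs()["time"],p,r.as_quat(),robot.get_obs()["grip_width"])
for n in ["side","scene","wrist"]:
    c=robot.camera(n);print(n)
    for t in ["leaf_upper","leaf_lower","door","jamb_upper","jamb_lower"]:
        print(t,[(round(d["p"],2),np.round(d["xyz"],4).tolist()) for d in robot.tip_of(c,t)[:3]])
cx=np.array([np.cos(np.radians(-3.2)),np.sin(np.radians(-3.2)),0])
j=np.array([.5825,.0217,0])
g=j-0.064*cx-0.045*cx;g[2]=p[2];print(g,plan(g,86.8))
E
```

```text
12.8667 [0.4919 0.2239 0.2418] [0.1456 0.9893 0.0008 0.0021] 0.01374200080981172
side
leaf_upper [(0.73, [0.5529, 0.2022, 0.2212]), (0.65, [0.212, 0.3258, 0.1838]), (0.53, [0.6028, 0.3892, 0.0929])]
leaf_lower [(0.96, [0.5545, 0.1992, 0.1265]), (0.96, [0.209, 0.3229, 0.052]), (0.66, [0.5996, 0.3908, 0.0258])]
door [(0.88, [0.4956, 0.223, 0.0911]), (0.83, [0.2743, 0.2547, 0.0025]), (0.66, [0.5823, 0.3437, -0.001])]
jamb_upper [(0.93, [0.5785, 0.0234, 0.2145])]
jamb_lower [(0.64, [0.58, 0.02, 0.1229])]
scene
leaf_upper [(0.96, [0.2082, 0.321, 0.1764]), (0.87, [0.5978, 0.3935, 0.0908]), (0.86, [0.5511, 0.2053, 0.215])]
leaf_lower [(0.79, [0.2081, 0.3276, 0.0539]), (0.78, [0.6024, 0.3919, 0.0287]), (0.72, [0.5522, 0.2063, 0.1243])]
door [(0.93, [0.2705, 0.2583, -0.0035]), (0.91, [0.5811, 0.3443, -0.0034]), (0.77, [0.4915, 0.221, 0.0884])]
jamb_upper []
jamb_lower [(0.45, [0.4933, 0.2201, 0.0903])]
wrist
leaf_upper [(0.9, [0.6008, 0.3889, 0.0927]), (0.32, [0.4183, -0.4299, -0.0035])]
leaf_lower [(0.86, [0.5972, 0.3913, 0.0215])]
door [(0.74, [0.5819, 0.3443, -0.0012])]
jamb_upper []
jamb_lower [(0.71, [0.5786, 0.0215, 0.126]), (0.32, [0.634, -0.0399, 0.0011]), (0.29, [0.3892, 0.1052, 0.0021])]
[0.4737 0.0278 0.2418] [array([ -40. , -192.4,   -2.4]), array([ -0.  ,   0.  , -13.54])]
```

move_arm:
  series: "-8 -20 0 0 0 -2;-16 -45 0 0 0 -4;-24 -72 0 0 0 -6;-32 -100 0 0 0 -8;-40 -128 0 0 0 -10;-40 -155 0 0 0 -12;-40 -175 0 0 0 -13.5;-40 -192 0 0 0 -13.5"

```text
time: 14.43
position: [0.4734, 0.0266, 0.2395]
tool_rot: [0.028, 1.0, -0.0, 0.0]
ft_force: [-0.2, -0.2, -3.0]
grip_width: 0.0134
grip_force: 35.0
```

move_arm:
  series: "0 0 0 0 0 0;0 0 0 0 0 0;0 0 0 0 0 0;0 0 0 0 0 0"

```text
time: 14.77
position: [0.4741, 0.0289, 0.2395]
tool_rot: [0.028, 1.0, 0.0, 0.0]
ft_force: [0.5, 0.4, -3.1]
grip_width: 0.0139
grip_force: 35.0
```

```bash
cat > meas.py <<'E'
from h import *
import sys
def meas(cams,N):
    p,r=tool();print(robot.get_obs()["time"],p,r.as_quat(),robot.get_obs()["ft_force"])
    dx=-r.as_matrix()[:,0]; L={}
    for n in cams:
        for i in range(N):
            c=robot.camera(n)
            for t,dz,e in [("leaf_upper",.137-.1623,"l"),("leaf_lower",.047-.1623,"l"),("jamb_upper",.214,"j"),("jamb_lower",.124,"j")]:
                ex=p+.064*dx+[0,0,dz] if e=="l" else np.array([.582,.0225,dz])
                for d in robot.tip_of(c,t):
                    if np.linalg.norm(np.array(d["xyz"])-ex)<.018: L.setdefault((n,t),[]).append(np.array(d["xyz"])-ex);break
    for k,v in L.items(): print(k,len(v),"mean-exp mm",(np.mean(v,0)*1e3).round(1),"sd",(np.std(v,0)*1e3).round(1))
    return p,dx
E
python3 - <<'E'
from meas import *
p,dx=meas(["side","wrist","scene"],6)
print("leaf exp",p+.064*dx)
c=robot.camera("side");u=project(c,[.57,.02,.17])[0].astype(int);print(u)
cv2.imwrite("pics/s5.png",cv2.cvtColor(cv2.resize(c["img"][u[1]-45:u[1]+45,u[0]-60:u[0]+60],None,fx=6,fy=6,interpolation=cv2.INTER_CUBIC),cv2.COLOR_RGB2BGR))
E
```

```text
14.7667 [0.4741 0.0289 0.2395] [0.0279 0.9996 0.0001 0.0003] [ 0.5151  0.3928 -3.1108]
('side', 'leaf_upper') 6 mean-exp mm [ 1.  -2.5  3.7] sd [1.5 0.9 1.1]
('side', 'leaf_lower') 6 mean-exp mm [-2.2 -4.1 -0.4] sd [0.6 2.5 1.4]
('side', 'jamb_upper') 6 mean-exp mm [-1.1  3.6  1. ] sd [0.9 1.  1.7]
('side', 'jamb_lower') 6 mean-exp mm [-0.2 -4.  -1. ] sd [0.8 1.6 1.3]
('wrist', 'jamb_lower') 5 mean-exp mm [ 1.2 -0.2  1.1] sd [1.8 0.9 1.4]
('scene', 'leaf_upper') 6 mean-exp mm [-2.4 -5.1  1.1] sd [1.3 1.  2. ]
('scene', 'leaf_lower') 6 mean-exp mm [ 1.9 -0.3  1.8] sd [1.1 1.1 2. ]
leaf exp [0.538  0.0253 0.2395]
[332 168]
```

View pics/s5.png

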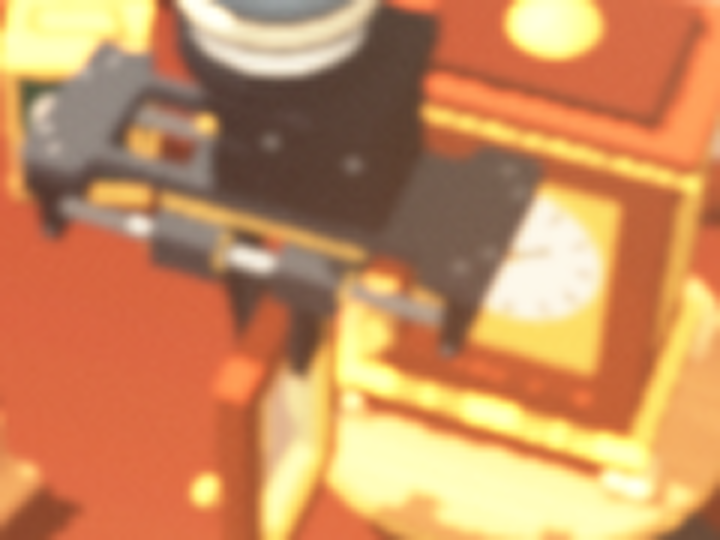

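The side view shows the gripped door square to the clock, with the hinge hidden behind the gripper. Vision fixes the jamb's y only to about 2 mm, so I'll touch gently from the side, door knuckle against clock knuckle, to get it exactly.

move_arm:
  series: "0 6 -3 0 0 0;0 12 -6 0 0 0;-5 17 -9 0 0 0;-15 17 -9 0 0 0;-24 17 -9 0 0 0;-30 17 -9 0 0 0;-34 17 -9 0 0 0;-37 17 -9 0 0 0"

```text
time: 19.98
position: [0.5125, 0.0428, 0.248]
tool_rot: [0.028, 1.0, -0.0, -0.0]
ft_force: [-0.7, -0.7, -3.6]
grip_width: 0.0138
grip_force: 35.0
```

move_arm:
  series: "-1 0 0 0 0 0;-2 0 0 0 0 0;-3 0 0 0 0 0;-4 0 0 0 0 0;-4 0 0 0 0 0;-4 0 0 0 0 0"

```text
time: 20.48
position: [0.5155, 0.0428, 0.2484]
tool_rot: [0.028, 1.0, 0.0, -0.0]
ft_force: [0.0, 0.2, -2.5]
grip_width: 0.0133
grip_force: 35.0
```

move_arm:
  series: "0 -0.5 0 0 0 0;0 -1 0 0 0 0;0 -1.4 0 0 0 0;0 -1.8 0 0 0 0;0 -2.1 0 0 0 0;0 -2.4 0 0 0 0;0 -2.7 0 0 0 0;0 -3 0 0 0 0"

```text
time: 21.15
position: [0.5155, 0.0398, 0.2483]
tool_rot: [0.028, 1.0, -0.0, 0.0]
ft_force: [-0.0, 0.7, -3.2]
grip_width: 0.0138
grip_force: 35.0
```

move_arm:
  series: "0 -0.3 0 0 0 0;0 -0.6 0 0 0 0;0 -0.9 0 0 0 0;0 -1.2 0 0 0 0;0 -1.2 0 0 0 0"

```text
time: 21.57
position: [0.5154, 0.0386, 0.2483]
tool_rot: [0.028, 1.0, -0.0, -0.0]
ft_force: [-1.1, -0.4, -2.4]
grip_width: 0.0135
grip_force: 35.0
```

move_arm:
  series: "0 -0.3 0 0 0 0;0 -0.6 0 0 0 0;0 -0.9 0 0 0 0;0 -1.2 0 0 0 0;0 -1.2 0 0 0 0"

```text
time: 21.98
position: [0.5154, 0.0374, 0.2483]
tool_rot: [0.028, 1.0, -0.0, -0.0]
ft_force: [0.5, 0.5, -2.3]
grip_width: 0.0139
grip_force: 35.0
```

move_arm:
  series: "0 -0.2 0 0 0 0;0 -0.4 0 0 0 0;0 -0.6 0 0 0 0;0 -0.8 0 0 0 0;0 -0.8 0 0 0 0"

```text
time: 22.4
position: [0.5153, 0.0368, 0.2483]
tool_rot: [0.028, 1.0, 0.0, -0.0]
ft_force: [1.0, 0.8, -1.8]
grip_width: 0.0139
grip_force: 35.0
```

move_arm:
  series: "0 -0.3 0 0 0 0;0 -0.6 0 0 0 0;0 -0.8 0 0 0 0;0 -0.8 0 0 0 0"

```text
time: 22.73
position: [0.515, 0.0362, 0.2483]
tool_rot: [0.028, 1.0, 0.0, -0.0]
ft_force: [-0.8, 1.5, -2.5]
grip_width: 0.0137
grip_force: 35.0
```

move_arm:
  series: "0 -0.3 0 0 0 0;0 -0.6 0 0 0 0;0 -0.8 0 0 0 0;0 -0.8 0 0 0 0"

```text
time: 23.07
position: [0.5149, 0.0353, 0.2482]
tool_rot: [0.028, 1.0, 0.0, -0.0]
ft_force: [-1.3, 2.9, -2.9]
grip_width: 0.0136
grip_force: 35.0
```

Contact is felt at about rel-y +10.8, where 11.6 was expected, so the jamb's y is close to 0.022, which agrees with vision. Now I back out, line up, and enter the gap.

move_arm:
  series: "1 3 0 0 0 0;10 3 0 0 0 0;20 3 0 0 0 0;20 -3 4 0 0 0;20 -10 9 0 0 0;20 -10 9 0 0 0;16 -10 9 0 0 0;12 -10 9 0 0 0"

```text
time: 23.73
position: [0.5033, 0.0253, 0.2393]
tool_rot: [0.029, 1.0, 0.0, 0.0]
ft_force: [1.1, 0.5, -1.8]
grip_width: 0.0137
grip_force: 35.0
```

move_arm:
  series: "-2 0 0 0 0 0;-4 0 0 0 0 0;-6 0 0 0 0 0;-7 0 0 0 0 0;-8 0 0 0 0 0;-9 0 0 0 0 0;-9.5 0 0 0 0 0;-9.5 0 0 0 0 0"

```text
time: 24.4
position: [0.5122, 0.0253, 0.2394]
tool_rot: [0.028, 1.0, -0.0, 0.0]
ft_force: [-0.2, -0.0, -3.3]
grip_width: 0.0137
grip_force: 35.0
```

move_arm:
  series: "-0.6 0 0 0 0 0;-1.2 0 0 0 0 0;-1.8 0 0 0 0 0;-2.3 0 0 0 0 0;-2.8 0 0 0 0 0;-3.2 0 0 0 0 0;-3.6 0 0 0 0 0;-3.6 0 0 0 0 0"

```text
time: 25.07
position: [0.5159, 0.025, 0.2393]
tool_rot: [0.028, 1.0, -0.0, 0.0]
ft_force: [0.1, -0.2, -2.3]
grip_width: 0.014
grip_force: 35.0
```

move_arm:
  series: "-0.3 0 0 0 0 0;-0.6 0 0 0 0 0;-0.9 0 0 0 0 0;-1.2 0 0 0 0 0;-1.2 0 0 0 0 0"

```text
time: 25.48
position: [0.5171, 0.0249, 0.2394]
tool_rot: [0.028, 1.0, -0.0, 0.0]
ft_force: [1.5, 0.4, -3.3]
grip_width: 0.0136
grip_force: 35.0
```

move_arm:
  series: "-0.3 0 0 0 0 0;-0.6 0 0 0 0 0;-0.9 0 0 0 0 0;-0.9 0 0 0 0 0"

```text
time: 25.82
position: [0.518, 0.0249, 0.2394]
tool_rot: [0.028, 1.0, -0.0, 0.0]
ft_force: [0.2, 0.0, -2.8]
grip_width: 0.0139
grip_force: 35.0
```

move_arm:
  series: "-0.3 0 0 0 0 0;-0.6 0 0 0 0 0;-0.9 0 0 0 0 0;-0.9 0 0 0 0 0"

```text
time: 26.15
position: [0.5189, 0.0248, 0.2394]
tool_rot: [0.028, 1.0, -0.0, 0.0]
ft_force: [0.1, 0.0, -2.8]
grip_width: 0.0137
grip_force: 35.0
```

move_arm:
  series: "-0.3 0 0 0 0 0;-0.6 0 0 0 0 0;-0.8 0 0 0 0 0;-0.8 0 0 0 0 0"

```text
time: 26.48
position: [0.5196, 0.0248, 0.2394]
tool_rot: [0.028, 1.0, -0.0, 0.0]
ft_force: [0.1, 0.0, -2.6]
grip_width: 0.0134
grip_force: 35.0
```

move_arm:
  series: "-0.3 0 0 0 0 0;-0.6 0 0 0 0 0;-0.8 0 0 0 0 0;-0.8 0 0 0 0 0"

```text
time: 26.82
position: [0.5202, 0.0249, 0.2393]
tool_rot: [0.028, 1.0, 0.0, -0.0]
ft_force: [-0.5, -0.3, -2.3]
grip_width: 0.0137
grip_force: 35.0
```

move_arm:
  series: "-0.3 0 0 0 0 0;-0.6 0 0 0 0 0;-0.8 0 0 0 0 0;-0.8 0 0 0 0 0"

```text
time: 27.15
position: [0.5207, 0.0249, 0.2392]
tool_rot: [0.028, 1.0, 0.0, -0.001]
ft_force: [-2.3, 0.8, -1.8]
grip_width: 0.0134
grip_force: 35.0
```

move_arm:
  series: "0.7 0 0 0 0 0;1.4 0.2 0 0 0 0;2.2 0.5 0 0 0 0;2.2 0.5 0 0 0 0;2.2 0.5 0 0 0 0;2.2 0.5 0 0 0 0;2.2 0.5 0 0 0 0;2.2 0.5 0 0 0 0"

```text
time: 27.82
position: [0.5191, 0.0253, 0.2394]
tool_rot: [0.028, 1.0, -0.0, 0.0]
ft_force: [0.0, -1.0, -1.8]
grip_width: 0.0137
grip_force: 35.0
```

```bash
python3 - <<'E'
from meas import *
p,dx=meas(["side","scene"],2)
print("leaf exp",p+.064*dx)
c=robot.camera("scene");u=project(c,[.57,.02,.17])[0].astype(int)
a=c["img"][u[1]-50:u[1]+50,u[0]-65:u[0]+65]
c=robot.camera("side");u=project(c,[.57,.02,.15])[0].astype(int)
b=c["img"][u[1]-50:u[1]+50,u[0]-65:u[0]+65]
cv2.imwrite("pics/f.png",cv2.cvtColor(cv2.resize(np.hstack([a,b]),None,fx=3,fy=3,interpolation=cv2.INTER_CUBIC),cv2.COLOR_RGB2BGR))
E
```

```text
27.8167 [0.5191 0.0253 0.2394] [ 0.0284  0.9996 -0.      0.0001] [ 0.0099 -1.0382 -1.7727]
('side', 'leaf_upper') 2 mean-exp mm [-0.8  0.7  3.5] sd [0.4 0.6 1.4]
('side', 'leaf_lower') 2 mean-exp mm [-0.8 -2.7 -0.1] sd [0.8 0.6 0.1]
('side', 'jamb_upper') 2 mean-exp mm [-1.5  3.1 -0.4] sd [0.5 2.1 1.1]
('side', 'jamb_lower') 2 mean-exp mm [ 1.  -3.6  0.3] sd [1.5 1.7 1.6]
('scene', 'leaf_upper') 2 mean-exp mm [-3.3 -2.8 -1.6] sd [1.  0.3 1. ]
('scene', 'leaf_lower') 2 mean-exp mm [1.2 2.9 0.7] sd [0.1 0.3 1.7]
leaf exp [0.583  0.0216 0.2394]
```

View pics/f.png

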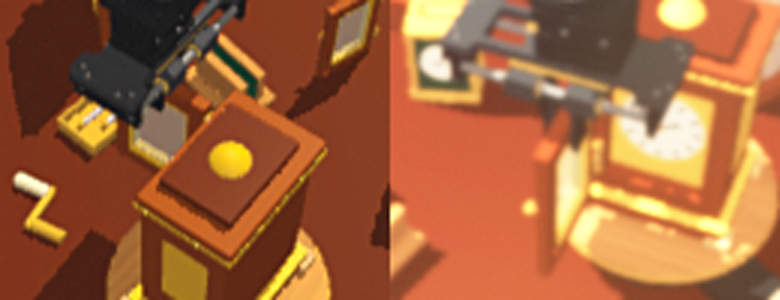

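Both views show the door square in the hinge line. The touch geometry gives 12.25 mm against a nominal 12 mm. I'll make a tiny y trim, settle, and average the force.

move_arm:
  series: "0 0.4 0 0 0 0;0 0.4 0 0 0 0;0 0.4 0 0 0 0;0 0.4 0 0 0 0;0 0.4 0 0 0 0;0 0.4 0 0 0 0;0 0.4 0 0 0 0;0 0.4 0 0 0 0"

```text
time: 29.58
position: [0.519, 0.0257, 0.2394]
tool_rot: [0.028, 1.0, -0.0, 0.0]
ft_force: [0.5, 0.1, -2.6]
grip_width: 0.0138
grip_force: 35.0
```

```bash
python3 - <<'E'
from h import *
F=[]
for i in range(8): robot.camera("side");o=robot.get_obs();F.append(o["ft_force"])
print(o["time"],o["position"],np.mean(F,0),np.std(F,0),np.abs(o["joint_velocities"]).max(),o["grip_force"])
E
```

```text
29.9833 [0.519  0.0257 0.2393] [-0.1929  0.0083 -2.6991] [0.451  0.2626 0.4223] 0.0017315885217973387 34.99307440593839
```

```bash
python3 -c "
from rig import robot
print(robot.hand_in())"
```

```text
the job is handed in; nothing more can be done
None
```

I handed the job in with the knob on the red mark and the door gripped, square to the clock and hanging free, with its knuckles set between the clock's by touch and vision to about 1 mm (height by robot pose only); hand-in returned no verdict.

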